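# Cure the rocking corner of an impeller jig plate

## Robot

A 6-joint arm with a two-finger parallel gripper is mounted at the origin on a cart in front of the work surface, level with it; the furniture and walls round the work are solid. World frame = base frame: x ahead of the robot, y to its left, z up, the work surface at z = 0. Lengths are in m, angles in rad, forces in N, time in s.
With the tool pointing down it reaches from about 0.35 to 0.85 m from the base axis. Payload 8.1 kg.
Tool frame: the origin (TCP) lies between the finger pads; the fingertips stand 14 mm ahead of it and the grasp point (between the pads) lies 5 mm behind it (robot.tip_reach is the z of the fingertips in the tool frame, in m); z points along the fingers, y is the line along which they close (so a half turn about z gives the same grasp; the last joint's range is limited). The gripper opens to 93 mm and grips with 3 to 60 N. Pads are 15 mm wide; open, the fingers measure 128 mm over their backs; the gripper's body (75 mm by 188 mm) begins 65 mm behind the grasp point.
Start: joints at [1.184, 0.13, 1.488, -0, 1.523, -0.085], TCP at [0.178, 0.573, 0.233] pointing down, gripper open.
Joint ranges: [-2.96, 2.96], [-0.89, 2.26], [0.02, 2.5], [-1.34, 4.48], [0, 2.73], [-2.66, 2.66]. Speed limits (rad/s): [2.39, 2.39, 2.79, 3.14, 3.14, 3.14].

## Interface

Orientations are given as a rotation vector (axis times angle).
In Python, from plant import robot gives the robot as it stands. The module is installed in compiled form; this text tells all that it offers.
- The arm moves only by the shell command python3 -m handwheel 'ROWS' [FORCE]. ROWS is JSON, a list of rows, each a list of 7 numbers: the closure, from -1 (fully open) to 1 (shut), then the shift along the tool's x, y, z each as a share of 100 cm, from -1 to 1, then the turn, a rotation vector about the tool's x, y, z each as a share of 180 degrees, from -1 to 1. In form: [[grip, tx, ty, tz, rx, ry, rz], ...]. A call has 1 to 20 rows; each row is the pose to reach, as a shift and turn from the pose commanded when the call began, along the tool's axes at that moment, turning the shorter way round; what a row does not reach only later rows make up. A row lasts 1/8 s, in which the tool goes at most 62.5 mm and 10.7 degrees, less where a joint would pass 70% of its speed; a pose out of reach is approached as far as the arm can. A call with a number of a shift or a turn outside -1 to 1 is refused whole. A call with a gripper value outside its range is refused whole. The fingers move at their own pace and stop on an object; FORCE is the grip in N (left out, the last holds). Time passes only in rows, so rows that repeat a pose let the fingers close. It gives the time, the measured TCP pose, the force, the opening and the grip force at its end, in the units of the state.
- robot.read_state(): the state, without advancing time (a new reading comes with each control period).
- robot.read_camera(name): name is "scene" or "top"; returns a dict with "frame" (420x560x3 uint8, red, green, blue), "fx", "fy", "cx", "cy" (pixels), "rvec" (rotation vector, rad) and "tvec" (3), from world to camera coordinates, as OpenCV has them. Camera axes: x right, y down, z forward; pixel columns grow to the right and rows downward; lengths in m; the calibration is good to about 2 mm. A picture is of the moment at which its call begins. There is no depth.
- robot.close_job(): hands the job in; it is judged then, once.
Trained networks look in a picture, given as the dict that the camera call returned (one of the last four; its "shot" number tells which), for a name from the list of things; names that differ only in an ending like _2 or _b are one class to them, and where a whole thing is asked for, a point or a joint stands for the part that bears it (a point fixed in the world has none). Each returns a list of dicts, best first, with "conf" (0 to 1); they miss things now and then, are a little off and sometimes report something else, mostly with a low value. They report only what shows in the picture. A call takes as long as a camera call.
- robot.regions_of(picture, name): "mask" (420x560 bool, what is visible of it) and "rect" ([left, top, right, bottom] in pixels, round what is visible of it).
The state is a dict: "t": time; "q": joint angles; "dq": joint speeds; "joint_torque": joint torques, N m; "tool_pos": TCP position; "orientation": TCP orientation; "force": force on the tool from outside, world axes, zero at the start; "wrist_torque": the same for the moment, N m; "opening": finger opening in m; "gripper_force": force on a finger pad.
Only numpy, scipy, OpenCV 4.12 (cv2) and the standard library are available. Lean on these libraries where they do the work, as an engineer would, in place of code of your own. Each camera call takes 0.05 s, during which the arm holds its last target. There are 200 camera calls.

## Task

The steel jig plate for the fan impellers must stand firm on its four feet before one is mounted, but one corner rocks. Press down on the plate's corner lugs with the shut fingertips to find the one that gives, then press the flip shim at that foot down flat with a fingertip and leave it so, with the plate level. Press only: leave the other three shims standing up, lift nothing and leave the impellers and tools round about where they are.

Things in the scene. Friction and masses are not known exactly. Their poses are not given: they have to be found in the camera images.
- base: Dark steel base plate 188 x 146 x 6 mm, fixed to the bench. Origin: on its underside, below the middle of the four feet; x points to its rear (away from the robot), y to its left, z up. The four feet stand at x = +-52 mm, y = +-58 mm. A shut gripper coming straight down 45 mm in front (-x) of a lug's centre meets its shim's tab near the tip and presses it flat.
- plate: Loose steel jig plate, 1.2 kg: slab 134 (x) x 66 (y) x 10 mm with a flat lug 30 mm wide (x) at each corner, out to y = +-75 mm; lug centres (over the posts) at x = +-52, y = +-58 mm. Origin: centre of its underside, 38 mm above the bench; axes as the base. Two dowels of the base pass through it, 5 mm proud; a stub spindle stands 9.5 mm high in its middle. It lies level and looks the same at every corner; any of the four may be the one that rocks.
- tachometer: Orange and black hand-held meter 54 x 114 x 30 mm lying on the orange board to the right; leave it alone. Origin: its underside.
- gap_gauge: Small slim steel gap gauge 18 x 100 x 10 mm lying on the orange board to the right; leave it alone. Origin: its underside.
- impeller_a: Black fan impeller, 55 mm across, 20 mm high, waiting on the orange board to the right; leave it alone. Origin: centre of its underside.
- impeller_b: A second impeller like it, behind the first; leave it alone. Origin: centre of its underside.
- screwdriver: Yellow-handled screwdriver, 160 mm long, lying on the bench in front of the test fixture, to the left; leave it alone. Origin: its underside.
- corner_front_left (a point): Centre of the flat top of the plate's front left lug (front: toward the robot), 48 mm above the bench; moves with the plate. Under each lug stand a solid post and a weak spring. Pressed at mid-lug, a sound corner gives less than 1 mm at 10 N; the rocking one, 2.6 mm clear of its post, sinks about 2.5 mm under 2 to 6 N, then stops hard, and springs back.
- corner_rear_left (a point): Centre of the flat top of the plate's rear left lug (front: toward the robot), 48 mm above the bench; moves with the plate. Under each lug stand a solid post and a weak spring. Pressed at mid-lug, a sound corner gives less than 1 mm at 10 N; the rocking one, 2.6 mm clear of its post, sinks about 2.5 mm under 2 to 6 N, then stops hard, and springs back.
- corner_rear_right (a point): Centre of the flat top of the plate's rear right lug (front: toward the robot), 48 mm above the bench; moves with the plate. Under each lug stand a solid post and a weak spring. Pressed at mid-lug, a sound corner gives less than 1 mm at 10 N; the rocking one, 2.6 mm clear of its post, sinks about 2.5 mm under 2 to 6 N, then stops hard, and springs back.
- corner_front_right (a point): Centre of the flat top of the plate's front right lug (front: toward the robot), 48 mm above the bench; moves with the plate. Under each lug stand a solid post and a weak spring. Pressed at mid-lug, a sound corner gives less than 1 mm at 10 N; the rocking one, 2.6 mm clear of its post, sinks about 2.5 mm under 2 to 6 N, then stops hard, and springs back.
- shim_1 (a joint): Steel cam lever of one foot (which foot varies), pivot 13 mm above the bench below mid-lug. Value: angle (rad) of its tab above flat: 0.55 to 0.63 at the start, 0 = flat at its stop. The tab, 28 mm wide, points along the base's -x; its tip, 50 mm from the pivot, starts 40 mm above the bench, 43 mm in front of mid-lug (flat: 12 and 50 mm). 1 to 5 N moves it; it stays where left; flat, its cam takes up 2.6 mm.
- shim_2 (a joint): Steel cam lever of one foot (which foot varies), pivot 13 mm above the bench below mid-lug. Value: angle (rad) of its tab above flat: 0.55 to 0.63 at the start, 0 = flat at its stop. The tab, 28 mm wide, points along the base's -x; its tip, 50 mm from the pivot, starts 40 mm above the bench, 43 mm in front of mid-lug (flat: 12 and 50 mm). 1 to 5 N moves it; it stays where left; flat, its cam takes up 2.6 mm.
- shim_3 (a joint): Steel cam lever of one foot (which foot varies), pivot 13 mm above the bench below mid-lug. Value: angle (rad) of its tab above flat: 0.55 to 0.63 at the start, 0 = flat at its stop. The tab, 28 mm wide, points along the base's -x; its tip, 50 mm from the pivot, starts 40 mm above the bench, 43 mm in front of mid-lug (flat: 12 and 50 mm). 1 to 5 N moves it; it stays where left; flat, its cam takes up 2.6 mm.
- shim_4 (a joint): Steel cam lever of one foot (which foot varies), pivot 13 mm above the bench below mid-lug. Value: angle (rad) of its tab above flat: 0.55 to 0.63 at the start, 0 = flat at its stop. The tab, 28 mm wide, points along the base's -x; its tip, 50 mm from the pivot, starts 40 mm above the bench, 43 mm in front of mid-lug (flat: 12 and 50 mm). 1 to 5 N moves it; it stays where left; flat, its cam takes up 2.6 mm.

How it is judged:
By the outcome, as a careful person would: the job done as asked, in the order asked, and still so for the second after the job is handed in, with the robot touching nothing.
It also fails if it takes over 54 s, if anything falls off the work surface, if the arm or the gripper's body presses on something with over 40 N, if the wrist force passes 120 N, or if a joint passes its speed limit or range.

## Working session

There is one attempt and no reset: what is moved stays moved. The work goes in short steps, Python scripts to look and compute and a shell command to move; the robot and the scene stay as the last step left them, time stands still between calls to the robot, and variables do not carry over. Pictures are saved under pics/ and viewed, at most 10 in all, crops included, and the job is handed in when it is done.

```bash
mkdir -p pics
cat > h.py <<'E'
import numpy as np, cv2
from plant import robot
E
python3 - <<'E'
from h import *
np.set_printoptions(precision=4,suppress=True)
s=robot.read_state();print(s['t'],s['tool_pos'],s['orientation'],s['force'])
for n in("scene","top"):
    p=robot.read_camera(n);cv2.imwrite(f"pics/{n}0.png",p['frame'][:,:,::-1])
    print(n,p['fx'],p['cx'],p['cy'],p['rvec'],p['tvec'])
    for k in("plate","base","corner_front_left","shim_1"):
        for r in robot.regions_of(p,k)[:4]:print(k,r['conf'],r['rect'])
E
```

```text
0.0 [0.1781 0.5724 0.2316] [-0.4722 -3.1055  0.0028] [-0.8479  0.4068 -0.1342]
scene 484.90557137651535 277.27144150264024 216.03435929396656 [ 2.0348 -0.4735  0.3134] [-0.5653  0.1532  0.8489]
plate 0.62 [192.1, 205.2, 285.7, 254.1]
base 0.81 [174.9, 215.1, 286.2, 275.9]
base 0.26 [298.1, 275.1, 362.3, 303.5]
corner_front_left 0.55 [191.5, 201.0, 284.7, 254.5]
shim_1 0.66 [224.8, 259.7, 239.2, 261.8]
shim_1 0.65 [257.7, 232.6, 284.9, 244.2]
shim_1 0.63 [187.7, 235.6, 204.2, 241.0]
top 511.02437620269853 271.7643391848446 220.33553913496095 [ 2.1473 -2.1653  0.1224] [-0.0734  0.5746  1.0673]
plate 0.62 [207.0, 202.6, 290.6, 283.0]
base 0.78 [206.8, 198.0, 297.1, 300.5]
corner_front_left 0.31 [201.7, 203.3, 293.5, 281.9]
shim_1 0.75 [208.0, 235.7, 224.9, 252.9]
shim_1 0.74 [229.7, 282.8, 241.8, 298.4]
shim_1 0.65 [260.7, 214.9, 277.3, 230.5]
shim_1 0.63 [275.5, 261.4, 296.4, 281.2]
```

Run:
```python
import cv2
a=cv2.imread("pics/scene0.png")[180:300,150:330];b=cv2.imread("pics/top0.png")[180:320,180:320]
cv2.imwrite("pics/a.png",cv2.resize(a,None,fx=4.4,fy=4.4,interpolation=2));cv2.imwrite("pics/b.png",cv2.resize(b,None,fx=4.2,fy=4.2,interpolation=2))
```

```text
(no output)
```

View pics/top0.png

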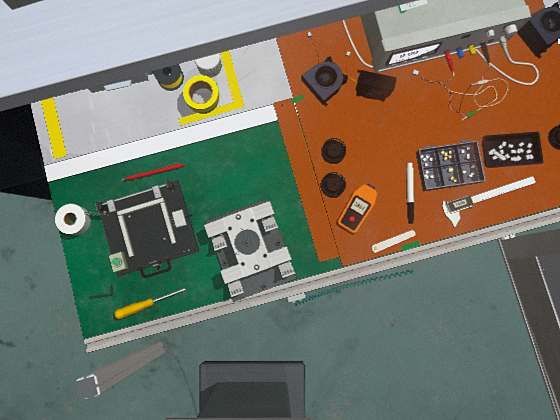

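View pics/scene0.png

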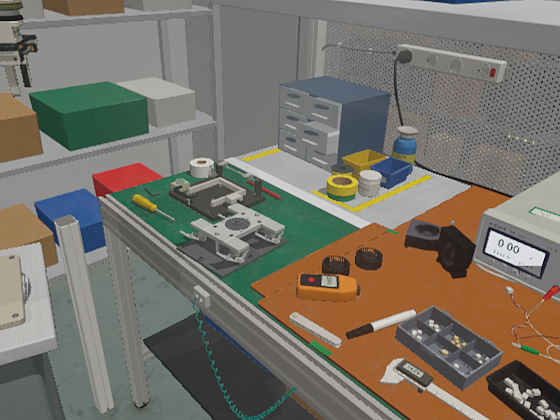

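View pics/b.png

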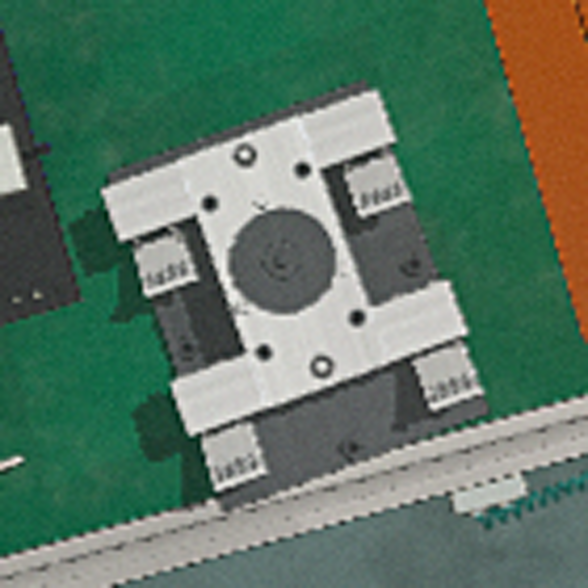

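View pics/a.png

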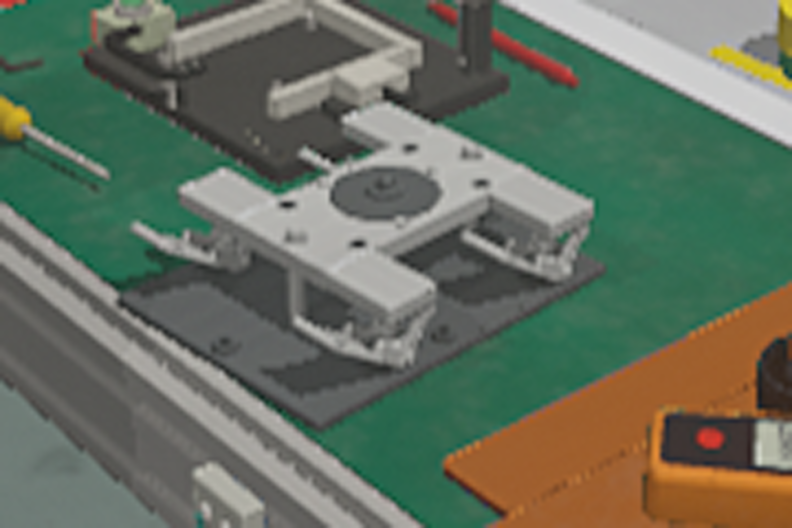

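The top view shows the plate tilted by about 15°, its lug corners at (380,90), (102,190), (468,335) and (192,436) in the crop. All four tabs stand up, and the path above is clear. I'll fit the plate pose to the lug corners in both views.

```bash
cat >> h.py <<'E'
from scipy.optimize import least_squares
from scipy.spatial.transform import Rotation as R
E
python3 - <<'E'
from h import *
np.set_printoptions(precision=4,suppress=True)
# model (x,y): pixel in crop
top={(67,-75):(380,90),(37,-75):(397,143),(67,75):(102,190),(37,75):(120,240),(-37,-75):(450,282),(-67,-75):(468,335),(-37,75):(172,382),(-67,75):(192,436)}
sc={(-67,-75):(375,308),(-37,-75):(436,283),(37,-75):(545,235),(67,-75):(593,205),(-67,75):(183,187),(-37,75):(225,168),(37,75):(345,118),(67,75):(385,102)}
C={"top":(top,4.2,(180,180)),"scene":(sc,4.4,(150,180))}
cam={n:robot.read_camera(n) for n in C}
def res(p,names,z=None):
    o=[]
    for n in names:
        d,f,off=C[n];c=cam[n]
        m=np.array(list(d),float)/1000;P=np.c_[m@np.array([[np.cos(p[2]),np.sin(p[2])],[-np.sin(p[2]),np.cos(p[2])]])+p[:2],np.full(len(m),p[3] if z is None else z)]
        K=np.array([[c['fx'],0,c['cx']],[0,c['fy'],c['cy']],[0,0,1]])
        u=cv2.projectPoints(P,np.array(c['rvec']),np.array(c['tvec']),K,None)[0][:,0]
        o.append(u-((np.array(list(d.values()))+.5)/f-.5+np.array(off)))
    return np.concatenate(o).ravel()
for names,z in((["top","scene"],None),(["top"],.048),(["scene"],.048)):
    r=least_squares(res,[.5,.1,0,.05],args=(names,z),loss='soft_l1');p=r.x
    print(names,p,"rms px",np.sqrt(np.mean(res(p,names,z)**2)))
    c,s=np.cos(p[2]),np.sin(p[2])
    for k,(x,y) in dict(FL=(-52,58),RL=(52,58),RR=(52,-58),FR=(-52,-58)).items():
        print(k,p[:2]+[(c*x-s*y)/1e3,(s*x+c*y)/1e3], 'tab',p[:2]+[(c*(x-45)-s*y)/1e3,(s*(x-45)+c*y)/1e3])
print(R.from_rotvec(robot.read_state()['orientation']).as_matrix())
E
```

```text
['top', 'scene'] [ 0.5262 -0.026   0.3314  0.0478] rms px 0.8744186820227442
FL [0.4581 0.0119] tab [ 0.4156 -0.0027]
RL [0.5565 0.0458] tab [0.5139 0.0311]
RR [ 0.5942 -0.0639] tab [ 0.5517 -0.0786]
FR [ 0.4959 -0.0978] tab [ 0.4533 -0.1124]
['top'] [ 0.5268 -0.0265  0.3407  0.05  ] rms px 0.48788890490138676
FL [0.4584 0.0108] tab [ 0.416  -0.0043]
RL [0.5564 0.0455] tab [0.514  0.0305]
RR [ 0.5952 -0.0638] tab [ 0.5528 -0.0789]
FR [ 0.4971 -0.0986] tab [ 0.4547 -0.1136]
['scene'] [ 0.5249 -0.0254  0.3107  0.05  ] rms px 0.8141627820072188
FL [0.4576 0.0139] tab [0.4148 0.0001]
RL [0.5566 0.0457] tab [0.5138 0.0319]
RR [ 0.5921 -0.0648] tab [ 0.5492 -0.0785]
FR [ 0.4931 -0.0966] tab [ 0.4502 -0.1103]
[[-0.9548  0.2973 -0.    ]
 [ 0.2973  0.9548  0.    ]
 [ 0.      0.     -1.    ]]
```

```bash
python3 -m handwheel '[[1,-0.434,-0.4525,0,0,0,-0.203],[1,-0.434,-0.4525,0,0,0,-0.203],[1,-0.434,-0.4525,0,0,0,-0.203],[1,-0.434,-0.4525,0,0,0,-0.203],[1,-0.434,-0.4525,0,0,0,-0.203],[1,-0.434,-0.4525,0,0,0,-0.203],[1,-0.434,-0.4525,0,0,0,-0.203],[1,-0.434,-0.4525,0,0,0,-0.203],[1,-0.434,-0.4525,0,0,0,-0.203],[1,-0.434,-0.4525,0,0,0,-0.203],[1,-0.434,-0.4525,0,0,0,-0.203],[1,-0.434,-0.4525,0,0,0,-0.203],[1,-0.434,-0.4525,0.11,0,0,-0.203],[1,-0.434,-0.4525,0.11,0,0,-0.203],[1,-0.434,-0.4525,0.15,0,0,-0.203],[1,-0.434,-0.4525,0.15,0,0,-0.203]]'
python3 - <<'E'
from h import *
for n in("scene","top"):
    p=robot.read_camera(n);cv2.imwrite(f"pics/{n}1.png",p['frame'][:,:,::-1])
a=cv2.imread("pics/scene1.png")[130:290,140:340];b=cv2.imread("pics/top1.png")[150:320,170:340]
f=lambda i:cv2.resize(i,(400,400*i.shape[0]//i.shape[1]),interpolation=2)
a,b=f(a),f(b);h=min(len(a),len(b));cv2.imwrite("pics/c.png",np.hstack([a[:h],b[:h]]))
s=robot.read_state();print(s['tool_pos'],R.from_rotvec(s['orientation']).as_matrix().round(3),s['force'],s['opening'],s['t'])
E
```

```text
t: 2.6
tool_pos: [0.4548, 0.0137, 0.0796]
orientation: [0.528, -3.09, -0.003]
force: [-0.3, 1.4, 1.1]
opening: 0.0008
gripper_force: 0.0
[0.45849149 0.0129451  0.0838923 ] [[-0.944 -0.331  0.001]
 [-0.331  0.944  0.   ]
 [-0.001 -0.    -1.   ]] [-1.03371115  0.72296217  0.94464047] 0.0005925768363372656 2.7
```

View pics/c.png

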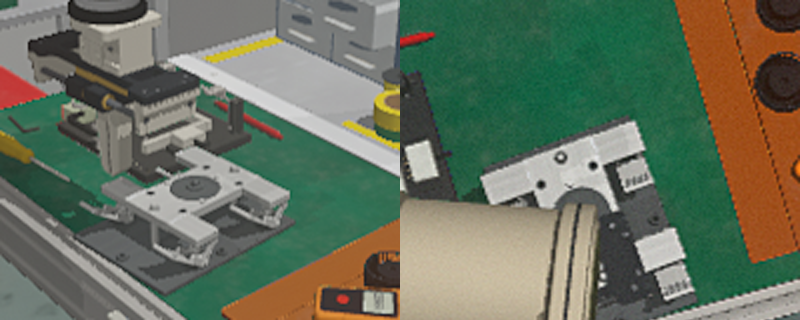

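The gripper is shut above the front-left lug: in the right half the gripper covers that lug, and in the left half the fingers stand over it. Now I press in small steps.

```bash
cat > st.py <<'E'
from h import *
s=robot.read_state();print(np.round(s['t'],2),np.round(np.array(s['tool_pos'])*1e3,2),np.round(s['force'],1))
E
python3 -m handwheel '[[1,0,0,0.015,0,0,0],[1,0,0,0.018,0,0,0],[1,0,0,0.018,0,0,0],[1,0,0,0.018,0,0,0]]'; python3 st.py
python3 -m handwheel '[[1,0,0,0.001,0,0,0],[1,0,0,0.001,0,0,0],[1,0,0,0.001,0,0,0]]'; python3 st.py
```

```text
t: 3.2
tool_pos: [0.4585, 0.0118, 0.065]
orientation: [-0.525, 3.097, -0.0]
force: [0.2, -0.0, 0.4]
opening: 0.0003
gripper_force: 0.0
3.2 [458.47  11.76  65.01] [ 0.2 -0.   0.4]
t: 3.58
tool_pos: [0.4582, 0.0118, 0.0637]
orientation: [-0.525, 3.097, -0.0]
force: [-0.5, -0.2, -0.2]
opening: 0.0007
gripper_force: 0.0
3.58 [458.23  11.82  63.68] [-0.5 -0.2 -0.2]
```

```bash
for i in 1 2 3; do python3 -m handwheel '[[1,0,0,0.001,0,0,0],[1,0,0,0.001,0,0,0],[1,0,0,0.001,0,0,0]]' | egrep 'tool_pos|force: \['; done
```

```text
tool_pos: [0.4582, 0.0118, 0.0626]
force: [0.9, -0.7, 0.9]
tool_pos: [0.4583, 0.0118, 0.0622]
force: [-2.8, -0.4, 6.6]
tool_pos: [0.4584, 0.0119, 0.0621]
force: [-8.0, 0.2, 15.1]
```

Front left is sound: 15 N with no give. Next, front right.

```bash
python3 -m handwheel '[[1,0,0,-0.025,0,0,0],[1,0,-0.06,-0.025,0,0,0],[1,0,-0.116,-0.025,0,0,0],[1,0,-0.116,-0.025,0,0,0],[1,0,-0.116,-0.006,0,0,0],[1,0,-0.116,-0.003,0,0,0],[1,0,-0.116,-0.003,0,0,0],[1,0,-0.116,-0.003,0,0,0]]'| egrep 'tool_pos|force: \['; for i in 1 2 3; do python3 -m handwheel '[[1,0,0,0.001,0,0,0],[1,0,0,0.001,0,0,0],[1,0,0,0.001,0,0,0]]' | egrep 'tool_pos|force: \['; done
```

```text
tool_pos: [0.4969, -0.0973, 0.0643]
force: [0.3, -0.0, -0.3]
tool_pos: [0.4965, -0.0977, 0.0628]
force: [1.2, -0.2, 0.8]
tool_pos: [0.4966, -0.0977, 0.0622]
force: [-2.2, 0.7, 5.6]
tool_pos: [0.4967, -0.0978, 0.062]
force: [-6.6, 2.0, 13.8]
```

Front right is sound too. Next, rear right, 104 mm along base +x.

```bash
python3 -m handwheel '[[1,0,0,-0.025,0,0,0],[1,-0.05,0,-0.025,0,0,0],[1,-0.104,0,-0.025,0,0,0],[1,-0.104,0,-0.025,0,0,0],[1,-0.104,0,-0.006,0,0,0],[1,-0.104,0,-0.003,0,0,0],[1,-0.104,0,-0.003,0,0,0],[1,-0.104,0,-0.003,0,0,0]]'| egrep 'tool_pos|force: \['; for i in 1 2 3; do python3 -m handwheel '[[1,0,0,0.001,0,0,0],[1,0,0,0.001,0,0,0],[1,0,0,0.001,0,0,0]]' | egrep 'tool_pos|force: \['; done
```

```text
tool_pos: [0.5946, -0.0637, 0.0642]
force: [-0.7, -0.2, -0.6]
tool_pos: [0.5947, -0.0634, 0.0628]
force: [0.2, 0.8, -0.1]
tool_pos: [0.5948, -0.0634, 0.0618]
force: [0.4, 0.3, 0.6]
tool_pos: [0.5949, -0.0634, 0.0608]
force: [0.5, -0.1, 1.8]
```

```bash
for i in 1 2; do python3 -m handwheel '[[1,0,0,0.001,0,0,0],[1,0,0,0.001,0,0,0],[1,0,0,0.001,0,0,0]]' | egrep 'tool_pos|force: \['; done
```

```text
tool_pos: [0.595, -0.0635, 0.0599]
force: [2.7, -0.7, 3.3]
tool_pos: [0.595, -0.0635, 0.0597]
force: [-1.4, 0.2, 9.6]
```

Rear right sinks about 2.5 mm at 2–3 N and then stops hard, so it's the rocker. Now its shim tab, 45 mm in front.

```bash
python3 -m handwheel '[[1,0,0,-0.025,0,0,0],[1,0.045,0,-0.025,0,0,0],[1,0.045,0,-0.025,0,0,0],[1,0.045,0,-0.025,0,0,0],[1,0.045,0,0,0,0,0],[1,0.045,0,0.006,0,0,0],[1,0.045,0,0.012,0,0,0],[1,0.045,0,0.018,0,0,0],[1,0.045,0,0.018,0,0,0]]'| egrep 'tool_pos|force: \['; python3 -m handwheel '[[1,0,0,0.004,0,0,0],[1,0,0,0.008,0,0,0],[1,0,0,0.011,0,0,0],[1,0,0,0.011,0,0,0]]'| egrep 'tool_pos|force: \['; python3 -m handwheel '[[1,0,0,0.002,0,0,0],[1,0,0,0.002,0,0,0],[1,0,0,0.002,0,0,0]]'| egrep 'tool_pos|force: \['
```

```text
tool_pos: [0.5522, -0.0781, 0.0404]
force: [0.1, -0.4, 0.2]
tool_pos: [0.552, -0.0781, 0.0293]
force: [-0.1, 0.8, 0.5]
tool_pos: [0.5521, -0.0782, 0.0276]
force: [-0.5, 0.1, -1.1]
```

```bash
for i in 1 2 3; do python3 -m handwheel '[[1,0,0,0.001,0,0,0],[1,0,0,0.001,0,0,0],[1,0,0,0.001,0,0,0]]' | egrep 'tool_pos|force: \['; done
python3 - <<'E'
from h import *
for n in("scene","top"):
    p=robot.read_camera(n);cv2.imwrite(f"pics/{n}2.png",p['frame'][:,:,::-1])
a=cv2.imread("pics/scene2.png")[190:280,180:300];b=cv2.imread("pics/top2.png")[190:310,200:320]
f=lambda i:cv2.resize(i,(400,400*i.shape[0]//i.shape[1]),interpolation=2)
a,b=f(a),f(b);h=min(len(a),len(b));cv2.imwrite("pics/d.png",np.hstack([a[:h],b[:h]]))
E
```

```text
tool_pos: [0.5522, -0.0782, 0.0267]
force: [-0.2, -0.7, 0.1]
tool_pos: [0.5523, -0.0782, 0.0259]
force: [-0.9, -0.4, 4.5]
tool_pos: [0.5524, -0.0783, 0.0254]
force: [-3.6, 0.5, 9.6]
```

View pics/d.png

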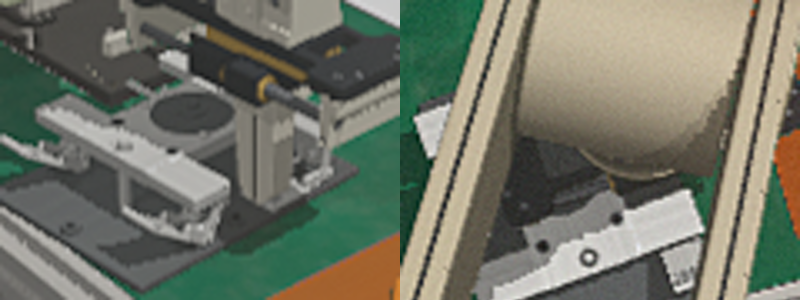

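The fingers meet a hard stop at 12 mm, which is the flat height. I'll press a little more, lift and press the lug again as a check.

```bash
python3 -m handwheel '[[1,0,0,0.001,0,0,0],[1,0,0,0.001,0,0,0],[1,0,0,-0.01,0,0,0],[1,0,0,-0.06,0,0,0],[1,0,0,-0.062,0,0,0],[1,-0.045,0,-0.062,0,0,0],[1,-0.045,0,-0.062,0,0,0],[1,-0.045,0,-0.04,0,0,0],[1,-0.045,0,-0.040,0,0,0],[1,-0.045,0,-0.040,0,0,0]]'| egrep 'tool_pos|force: \['; for i in 1 2 3; do python3 -m handwheel '[[1,0,0,0.001,0,0,0],[1,0,0,0.001,0,0,0],[1,0,0,0.001,0,0,0]]' | egrep 'tool_pos|force: \['; done
```

```text
tool_pos: [0.5938, -0.0635, 0.0644]
force: [0.6, -0.5, -0.4]
tool_pos: [0.5946, -0.0634, 0.0638]
force: [0.4, -0.4, 0.3]
tool_pos: [0.5946, -0.0634, 0.0626]
force: [-0.6, -0.2, 0.2]
tool_pos: [0.5948, -0.0634, 0.0621]
force: [-2.9, 0.7, 6.2]
```

Rear right is firm now: 6 N at 62.1 mm. I'll retract and take a last look.

```bash
python3 -m handwheel '[[1,0,0,-0.02,0,0,0],[1,0,0,-0.08,0,0,0],[1,0,0,-0.14,0,0,0],[1,0,0.06,-0.17,0,0,0],[1,0,0.12,-0.17,0,0,0],[1,0,0.18,-0.17,0,0,0],[1,0,0.24,-0.17,0,0,0],[1,0,0.30,-0.17,0,0,0],[1,0,0.36,-0.17,0,0,0],[1,0,0.36,-0.17,0,0,0],[1,0,0.36,-0.17,0,0,0]]'| egrep '^t:|tool_pos|force: \['
python3 - <<'E'
from h import *
for n in("scene","top"):
    p=robot.read_camera(n);cv2.imwrite(f"pics/{n}3.png",p['frame'][:,:,::-1])
a=cv2.imread("pics/scene3.png")[190:280,180:300];b=cv2.imread("pics/top3.png")[190:310,200:320]
f=lambda i:cv2.resize(i,(400,400*i.shape[0]//i.shape[1]),interpolation=2)
a,b=f(a),f(b);h=min(len(a),len(b));cv2.imwrite("pics/e.png",np.hstack([a[:h],b[:h]]))
E
```

```text
t: 16.68
tool_pos: [0.4762, 0.2763, 0.2324]
force: [-0.2, 0.4, 0.1]
```

View pics/e.png

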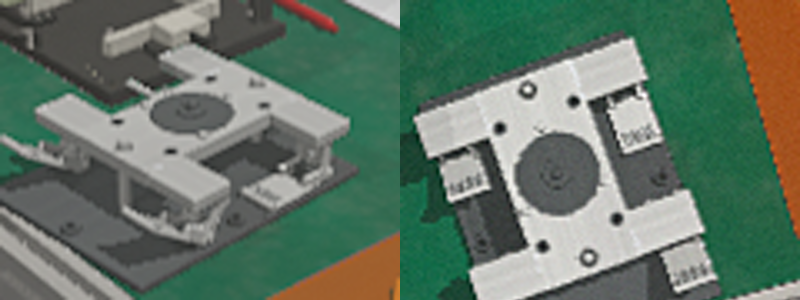

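The rear-right tab lies flat, at about (270,190) in the left half. The other three still stand up and the plate is level.

```bash
python3 -c "
from plant import robot
print(robot.close_job())"
```

```text
the job is handed in; nothing more can be done
None
```

The rear-right corner was the one that rocked; its shim is now pressed flat and that corner is firm, the other three shims still stand up, and the job was handed in at about 17 s (I did not press the rear-left corner).

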